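# Fit the beacon's lamp module into its bayonet socket

### The arm

A 6-joint arm with a two-finger parallel gripper is mounted at the origin on the work surface. World frame = base frame: x ahead of the robot, y to its left, z up, the work surface at z = 0. Lengths are in m, angles in rad, forces in N, time in s.
With the tool pointing down it reaches from about 0.35 to 0.925 m from the base axis. Payload 6.4 kg.
Tool frame: the origin (TCP) lies on the mounting face of the last link; the fingertips stand 173 mm ahead of it and the grasp point (between the pads) lies 155 mm ahead of it (env.tip_reach is the distance from the TCP to the fingertips, in m); z points along the fingers, y is the direction in which the jaws open and shut (so a half turn about z gives the same grasp; the last joint's range is limited). The gripper opens to 85 mm and grips with 20 to 120 N. Pads are 22 mm wide; open, the fingers measure 114 mm over their backs; the gripper's body (76 mm by 85 mm) begins 54 mm behind the grasp point. The pads swing forward as they close: fully open they stand 13 mm farther back than shut.
Start: joints at [-0.174, 0.245, 1.558, -0, 1.339, -0.174], TCP at [0.65, 0, 0.405] pointing down, gripper open.
Joint ranges: [-3.13, 3.13], [-1.02, 2.26], [0.13, 2.54], [-0.95, 4.09], [0.21, 2.88], [-2.74, 2.74]. Speed limits (rad/s): [2.57, 2.57, 3.14, 3.14, 3.14, 3.14].

### API

Orientations are given as a unit quaternion [w, x, y, z].
In Python, from workcell import env gives the robot as it stands.
- The arm moves only by the tool servo_tool, never from a script. Its argument "rows" is text: rows parted by semicolons, each of 5 numbers parted by spaces: the opening, from 0 (shut) to 1 (fully open), then the shift along the tool's x, y, z in cm, then the turn about the tool's z in rad. A call has 1 to 10 rows; each row shifts and turns the commanded pose from where the row before left it, along the tool's axes as they then stand; what a row does not reach is not made up. A row lasts 1/8 s, in which the tool goes at most 62.5 mm and 10.7 degrees, less where a joint would pass 70% of its speed; a pose out of reach is approached as far as the arm can. A call is refused whole if a number of a shift passes 6.25 or a number of a turn 0.188, either way. A call with a gripper value outside its range is refused whole. The fingers move at their own pace and stop on an object; "newtons" is the grip in N (left out, the last holds). Time passes only in rows, so rows that do not move let the fingers close. It gives the time, the measured TCP pose, the force and the opening at its end, in the units of the state.
- env.get_obs(): the state, without advancing time (a new reading comes with each control period).
- env.get_image(name): name is "scene" or "side" or "wrist"; returns the picture (400x640x3 uint8, blue, green, red); there is no depth.
- env.get_calibration(name): a dict with "mtx" (3x3 intrinsics, pixels), "k1" (the pictures are not rectified: a ray, as slopes to the right and down, at radius r is drawn at 1 + k1 r^2 times it, then the intrinsics apply), "world_from_camera" (4x4, takes a point from camera to world coordinates); the wrist camera has in their place "T_tool_cam" (4x4, takes a point from camera to tool coordinates, whose origin is the TCP and whose axes are the flange's). Camera axes: x right, y up, looking along -z (the intrinsics and any distortion apply to the point x, -y, -z); pixel columns grow to the right and rows downward; lengths in m; the calibration is good to about 2 mm. A picture is of the moment at which its call begins: read the wrist's pose just before it. get_calibration takes no time and is no camera call.
- env.sign_off(): hands the job in, once; it reports no verdict.
Trained networks look in the newest picture that a camera, given by its name, has taken for a name from the list of things; names that differ only in an ending like _2 or _b are one class to them, and where a whole thing is asked for, a point or a joint stands for the part that bears it (a point fixed in the world has none). Each returns a list of dicts, best first, with "confidence" (0 to 1); they miss things now and then, are a little off and sometimes report something else, mostly with a low value. They report only what shows in the picture. A call takes as long as a camera call. They do not tell look-alikes from the thing itself.
- env.search_frame(name, camera): "centre" ([column, row] in pixels, amid what is visible of it).
- env.trace(name, camera): "pixels" (400x640 bool, what is visible of it) and "centre" ([column, row] in pixels, amid what is visible of it).
The state is a dict: "time_s": time; "joint_pos": joint angles; "qd": joint speeds; "effort": joint torques, N m; "tcp_pos": TCP position; "tool_rot": TCP orientation; "wrist_force": force on the tool from outside, world axes, zero at the start; "moment": the same for the moment, N m; "width": finger opening in m.
Only numpy, scipy, OpenCV 4.12 (cv2) and the standard library are available. Lean on these libraries where they do the work, as an engineer would, in place of code of your own. Each camera call takes 0.05 s, during which the arm holds its last target. There are 200 camera calls.

### The job

Take the white lamp module out of its stand and fit it into the finned beacon housing: find the two slots with its lugs, push it down gently against the spring and twist it a quarter turn clockwise, seen from above, until it locks and stays down by itself, keeping all forces on the socket gentle, well under 50 N. Then let go, and leave the amber lamp and the other things on the bench alone.

Things in the scene. Friction and masses are not known exactly. Their poses are not given: they have to be found in the camera images.
- lamp: White lamp module, upright, 100 to 170 g. Origin on its axis at the underside of a round grey flange (60 mm across, 5 mm thick), z up, x along its two lugs (red ticks on flange and dome top). Starts in one of two blue ring stands (72 mm across, bore 50 mm, 28 mm high), the flange resting on the ring. The same after a half turn.
- lamp_grip (a point): Where to grip the lamp: on its axis, 26 mm above its origin, in the middle of the white round dome, 47 mm across, straight-sided from 5 to 41 mm above the origin, rounded top up to 50 mm. Any grip yaw will do.
- lamp_lugs (a point): On the lamp's axis at its lugs' underside, 15 mm below its origin. The lugs reach 22 mm from the axis along +x and -x, are 7 mm wide and 4 mm high. They stand out from a steel stub 32 mm across, which reaches 20 mm below the origin and tapers to 25 mm over its last 4.5 mm.
- amber_lamp: The same module with an amber dome and black ticks, in the other blue stand; not to be used. Origin as for the lamp.
- housing: Dark finned round beacon housing, 118 mm across, bolted down on a 150 mm square plate. Origin at the centre of its underside, z up, top face 75 mm above it. Flush in its top a brass bayonet collar with a round bore of 34 mm and two opposite slots 10 mm wide, roughly along the housing's x axis (red ticks on the top face).
- socket_mouth (a point): Bore centre at the top face; axes as the housing's. The collar, fixed, is clocked some 0.15 to 0.55 rad off the ticks, side and amount not known beforehand: feel for the slots; a lug enters within about 0.07 rad. With the lugs resting on the collar the lamp's origin is 15 mm above this point (stub 5 mm in the bore); in the slots it sinks further.
- turn_level (a point): 2.5 mm above socket_mouth: the lamp's origin must be pushed below this to turn; 0 mm is the hard bottom. A spring plunger (0.6 N/mm) meets the stub at 14 mm and gives 7 to 9 N here. It turns only clockwise from above; 1.57 rad (0.15 either way) from the slots the lugs are under two recesses, into which the spring lifts it. Hard stop at about 1.75 rad.
- locked_level (a point): 6 mm above socket_mouth: the lamp's origin is here when locked, held up in the recesses by the spring (about 5 N), the lugs then across the housing's x axis, the collar's clocking apart. Let go unlocked in the slots, it rises to about 12 mm.
- mug: Yellow mug, 90 mm high, at the far side; leave alone. Origin: centre of its underside.
- multimeter: Yellow and black multimeter, 150 x 78 x 43 mm, lying flat; leave alone. Origin: centre of its underside.
- wash_bottle: White squeeze bottle, 150 mm high; leave alone. Origin: centre of its underside.
- solder_reel: Grey reel, 56 mm across, 30 mm high, standing on its end; leave alone. Origin: centre of its underside.
- screwdriver: Screwdriver lying on the bench; leave alone. Origin near its middle, at its underside.
Things that resemble listed ones, but are neither listed nor needed, are in the scene too. Leave any purple or yellow look-alike of the lamp alone.

How it is judged:
By the outcome, as a careful person would: the job done as asked, in the order asked, and still so for the second after the job is handed in, with the robot touching nothing.
It also fails if it takes over 67 s, if anything falls off the work surface, if the arm or the gripper's body presses on something with over 40 N, if the wrist force passes 120 N, or if a joint passes its speed limit or range.

## Working session

There is one attempt and no reset: what is moved stays moved. The work goes in short steps, Python scripts to look and compute and a tool call to move; the robot and the scene stay as the last step left them, time stands still between calls to the robot, and variables do not carry over. Pictures are saved under pics/ and viewed, about 8 in all and at most 12, crops included, and the job is handed in when it is done.

Besides the shell and the picture viewer there is one more tool, called after ">>>" by a JSON object that holds its "fn" and its "kwargs". servo_tool: Moves the arm, as the interface text tells. Its arguments: {"type":"object","properties":{"rows":{"type":"string"},"newtons":{"type":"number"}},"required":["rows"]}

```bash
mkdir -p pics; ls
cat > h.py <<'E'
import numpy as np, cv2
from workcell import env
from scipy.spatial.transform import Rotation as R
def cam(n,o=None):
    c=env.get_calibration(n)
    if n=="wrist":
        o=o or env.get_obs(); T=np.eye(4); q=o["tool_rot"]
        T[:3,:3]=R.from_quat([q[1],q[2],q[3],q[0]]).as_matrix(); T[:3,3]=o["tcp_pos"]
        return c,T@c["T_tool_cam"]
    return c,np.array(c["world_from_camera"])
def onz(n,px,z,o=None):
    c,T=cam(n,o); m=np.array(c["mtx"]); k=c["k1"]
    d=cv2.undistortPoints(np.array([[px]],float),m,np.array([k,0,0,0.]))[0,0]
    v=T[:3,:3]@np.array([d[0],-d[1],-1.]); p=T[:3,3]
    return p+v*(z-p[2])/v[2]
def proj(n,P,o=None):
    c,T=cam(n,o); q=np.linalg.inv(T)@np.append(P,1)
    x,y=q[0]/-q[2],-q[1]/-q[2]; s=1+c["k1"]*(x*x+y*y)
    return (np.array(c["mtx"])@[x*s,y*s,1])[:2]
E
python3 - <<'E'
from h import *
o=env.get_obs(); print(o)
for n in ("scene","side","wrist"):
    im=env.get_image(n); cv2.imwrite(f"pics/{n}0.png",im)
    for t,z in (("lamp",.055),("amber_lamp",.055),("housing",.075)):
        for r in env.search_frame(t,n)[:4]:
            print(n,t,round(r["confidence"],2),np.round(r["centre"]),onz(n,r["centre"],z,o).round(3))
E
```

```text
pics
{'time_s': 0.0, 'joint_pos': array([-1.74090733e-01,  2.45819476e-01,  1.55903477e+00,  1.93475115e-06,
        1.33867812e+00, -1.74092932e-01]), 'qd': array([4.32017430e-04, 4.35477518e-04, 1.08548438e-03, 1.00328405e-03,
       8.59761263e-05, 6.83184625e-05]), 'effort': array([ 6.17919522e-04, -4.29512215e+01, -3.26122355e+01, -1.30276699e-04,
        5.42047856e-03, -1.36905024e-05]), 'tcp_pos': array([6.49769995e-01, 5.25397264e-05, 4.03565372e-01]), 'tool_rot': array([-7.94757290e-04,  7.07105829e-01,  7.07107068e-01, -5.55868278e-04]), 'wrist_force': array([-0.51016589, -0.33039851, -0.18742807]), 'moment': array([-0.02713896, -0.01065786,  0.00183781]), 'width': 0.08544868817475344}
scene lamp 0.91 [369. 227.] [0.637 0.151 0.055]
scene lamp 0.75 [399. 253.] [0.735 0.172 0.055]
scene lamp 0.63 [406. 210.] [0.628 0.258 0.055]
scene lamp 0.62 [324. 236.] [0.615 0.047 0.055]
scene amber_lamp 0.55 [337. 188.] [0.488 0.145 0.055]
scene housing 0.86 [220. 270.] [ 0.619 -0.197  0.075]
side lamp 0.79 [317. 214.] [0.58  0.028 0.055]
side lamp 0.56 [336. 188.] [0.692 0.154 0.055]
side lamp 0.54 [302. 182.] [0.599 0.23  0.055]
side lamp 0.4 [340. 276.] [ 0.541 -0.236  0.055]
side amber_lamp 0.52 [264. 210.] [0.438 0.102 0.055]
side housing 0.97 [343. 274.] [ 0.539 -0.253  0.075]
side housing 0.25 [264. 206.] [0.438 0.092 0.075]
wrist lamp 0.83 [268. 123.] [0.597 0.057 0.055]
wrist lamp 0.78 [292.  15.] [0.622 0.152 0.055]
wrist lamp 0.68 [394.   9.] [0.714 0.157 0.055]
wrist lamp 0.63 [120. 387.] [ 0.391 -0.269  0.055]
wrist amber_lamp 0.57 [110.  40.] [0.451 0.133 0.055]
wrist amber_lamp 0.28 [393. 328.] [ 0.732 -0.178  0.055]
wrist housing 0.62 [262. 303.] [ 0.584 -0.131  0.075]
```

View pics/scene0.png

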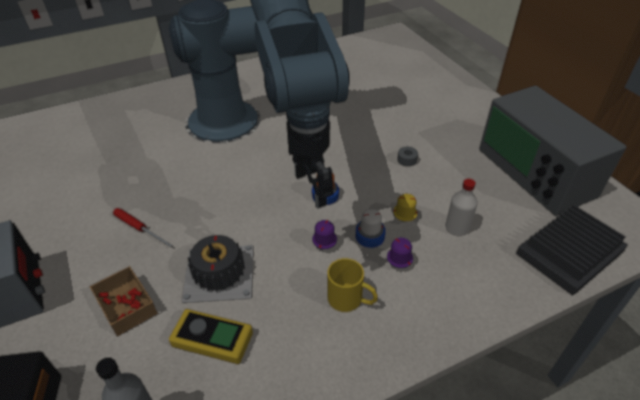

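View pics/wrist0.png

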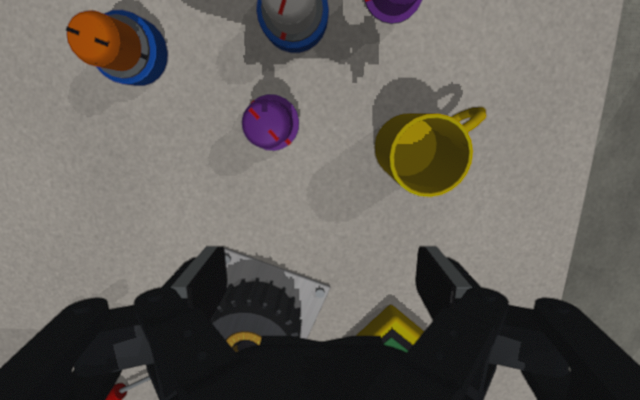

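The white lamp is at scene (370,228) and wrist (290,15), in a blue ring. The amber lamp is in the other ring at wrist (95,40). Two purple look-alikes are at scene (324,236) and (401,253), and a yellow one is at (405,207). I'll get a closer, centred view of the white lamp to confirm it.

Run:
```python
from h import *
c=env.get_calibration("wrist"); print(np.round(c["T_tool_cam"],3),np.round(c["mtx"],1),c["k1"],env.tip_reach)
c,T=cam("wrist"); print(T.round(3)); print(cam("scene")[1][:3,3],cam("side")[1][:3,3])
```

```text
[[-0.001  0.966  0.26   0.065]
 [ 1.     0.001  0.    -0.001]
 [ 0.     0.26  -0.966  0.03 ]
 [ 0.     0.     0.     1.   ]] [[317.6   0.  320.9]
 [  0.  317.6 198.2]
 [  0.    0.    1. ]] -0.03126652861916953 0.1734
[[ 1.     0.001  0.     0.649]
 [-0.001  0.966  0.26   0.065]
 [-0.    -0.26   0.966  0.374]
 [ 0.     0.     0.     1.   ]]
[ 1.29248372 -0.28335416  0.90393084] [ 0.27196259 -0.80186859  0.6380875 ]
```

>>> {"fn": "servo_tool", "kwargs": {"rows": "0.8 4 -1.5 0 0; 0.8 4 -1.5 0 0; 0.8 0 0 0 0; 0.8 0 0 0 0", "newtons": 25}}

```text
time_s: 1.1
tcp_pos: [0.6201, 0.0798, 0.4048]
tool_rot: [0.0, 0.707, 0.707, 0.0]
wrist_force: [0.5, -0.9, -0.4]
width: 0.0682
```

Run:
```python
from h import *
o=env.get_obs(); im=env.get_image("wrist"); cv2.imwrite("pics/w1.png",im)
for r in env.trace("lamp","wrist")[:4]:
    m=r["pixels"]; hsv=cv2.cvtColor(im,cv2.COLOR_BGR2HSV)[m]
    print(r["confidence"],r["centre"],m.sum(),np.median(hsv,0),onz("wrist",r["centre"],.06,o).round(4))
    if np.median(hsv,0)[1]<70:
        ys,xs=np.nonzero(m); print(xs.min(),xs.max(),ys.min(),ys.max())
        cv2.imwrite("pics/c1.png",cv2.resize(im[max(0,ys.min()-40):ys.max()+40,max(0,xs.min()-60):xs.max()+60],None,fx=3.5,fy=3.5,interpolation=2)[:600,:800])
        print("off",max(0,ys.min()-40),max(0,xs.min()-60))
```

```text
0.7 [424.6, 74.0] 3095 [139. 160. 108.] [0.7163 0.1806 0.06  ]
0.64 [319.2, 91.8] 2768 [ 23.  11. 111.] [0.6178 0.1644 0.06  ]
293 350 63 122
off 23 233
0.62 [296.2, 195.6] 2246 [139. 157. 109.] [0.5941 0.0632 0.06  ]
```

View pics/c1.png

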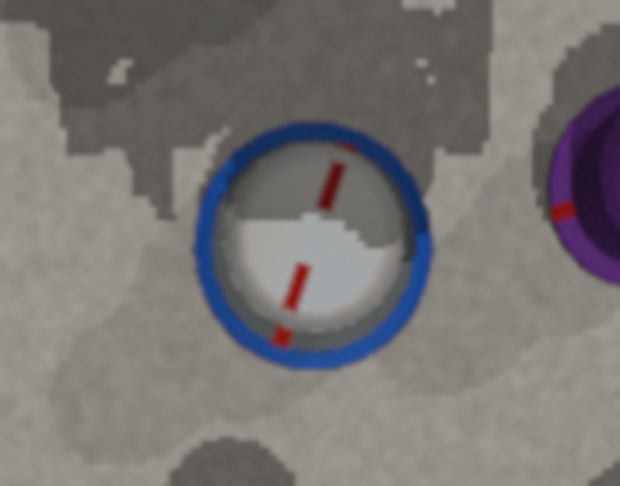

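Confirmed: this is the white dome with red ticks, sitting in a blue ring. Dome ticks centre at about wrist (322.9, 90.4). Next I'll view the housing before gripping.

>>> {"fn": "servo_tool", "kwargs": {"rows": "0.7 -6 0 0 0; 0.7 -6 0 0 0; 0.7 -6 -0.5 0 0; 0.7 -6 -0.5 0 0; 0.7 -6 -0.5 0 0; 0.7 -6 -0.5 0 0; 0.7 0 0 0 0; 0.7 0 0 0 0"}}

```text
time_s: 2.2
tcp_pos: [0.5998, -0.2805, 0.4044]
tool_rot: [-0.0, 0.708, 0.707, 0.0]
wrist_force: [-0.0, 1.7, 0.0]
width: 0.0596
```

```bash
python3 - <<'E'
from h import *
o0=dict(tcp_pos=[.6201,.0798,.4048],tool_rot=[0,.70711,.70711,0])
f=lambda x,y,z:onz("wrist",[233+x/3.5,23+y/3.5],z,o0)
for a,b,z in (((340,163),(289,308),.078),((347,147),(283,337),.033),((195,246),(432,246),.028),((313.5,122),(313.5,370),.028)):
    A,B=f(*a,z),f(*b,z); d=A-B; print(((A+B)/2).round(4),np.hypot(*d[:2]).round(4),np.arctan2(d[1],d[0]).round(3))
o=env.get_obs(); im=env.get_image("wrist"); cv2.imwrite("pics/w2.png",im)
print(o["tcp_pos"],o["joint_pos"].round(2))
for r in env.trace("housing","wrist")[:2]:
    ys,xs=np.nonzero(r["pixels"]); print(r["confidence"],r["centre"],xs.min(),xs.max(),ys.min(),ys.max(),onz("wrist",r["centre"],.075,o).round(4))
for r in env.search_frame("socket_mouth","wrist")[:2]: print("mouth",r,onz("wrist",r["centre"],.075,o).round(4))
p=proj("wrist",[.6,-.19,.075],o).astype(int); print(p)
E
python3 - <<'E'
import cv2
im=cv2.imread("pics/w2.png"); cv2.imwrite("pics/c2.png",cv2.resize(im[20:220,220:440],None,fx=3,fy=3,interpolation=2)[:600,:800])
E
```

```text
[0.6209 0.1645 0.078 ] 0.0375 1.219
[0.6212 0.1654 0.033 ] 0.0564 1.233
[0.621  0.1651 0.028 ] 0.0705 3.141
[0.621  0.1642 0.028 ] 0.0707 1.571
[ 0.59979596 -0.28052606  0.40437358] [-0.61  0.27  1.52  0.    1.34 -0.61]
0.65 [287.4, 91.5] 207 378 0 179 [ 0.5689 -0.1961  0.075 ]
mouth {'centre': [288.5, 88.1], 'confidence': 0.69} [ 0.5699 -0.1932  0.075 ]
[322  84]
```

View pics/c2.png

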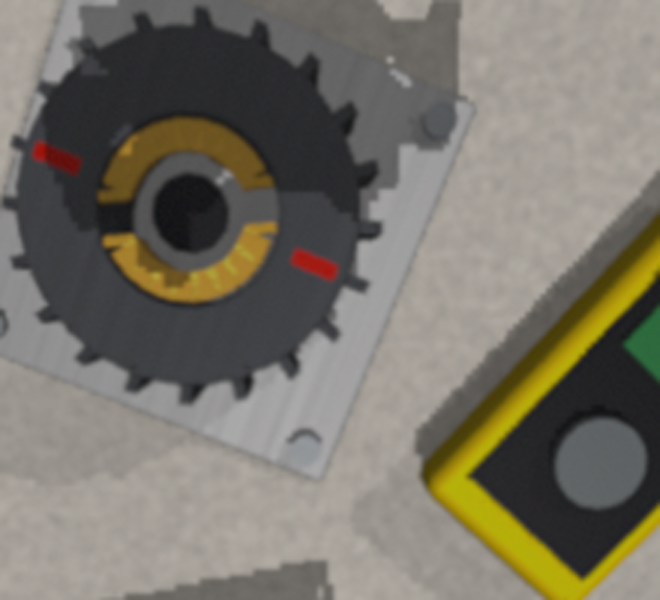

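Run:
```python
from h import *
o=dict(tcp_pos=[.5998,-.2805,.4044],tool_rot=[0,.70711,.70711,0])
f=lambda x,y,z=.075:onz("wrist",[220+x/3,20+y/3],z,o)
for n,a,b in (("tick",(33,150),(338,272)),("tick",(80,166),(292,257)),("brassx",(98,210),(278,210)),("brassy",(188,117),(188,303)),("slot",(118,219),(262,206))):
    A,B=f(*a),f(*b); d=B-A; print(n,((A+B)/2).round(4),np.hypot(*d[:2]).round(4),np.arctan2(d[1],d[0]).round(3))
```

```text
tick [ 0.5645 -0.1955  0.075 ] 0.0969 -0.371
tick [ 0.5643 -0.1956  0.075 ] 0.0679 -0.396
brassx [ 0.5646 -0.1951  0.075 ] 0.0538 -0.003
brassy [ 0.5646 -0.1956  0.075 ] 0.0532 -1.6
slot [ 0.5652 -0.1958  0.075 ] 0.0434 0.083
```

>>> {"fn": "servo_tool", "kwargs": {"rows": "0.7 5.57 0.27 0 0; 0.7 5.57 0.27 0 0; 0.7 5.57 0.27 0 0; 0.7 5.57 0.27 0 0; 0.7 5.57 0.27 0 0; 0.7 5.57 0.27 0 0; 0.7 5.57 0.27 0 0; 0.7 5.57 0.27 0 0; 0.7 0 0 0 -0.16; 0.7 0 0 0 -0.16"}}

```text
time_s: 3.6
tcp_pos: [0.6208, 0.168, 0.4048]
tool_rot: [0.0, 0.582, 0.813, -0.0]
wrist_force: [0.2, 0.3, -0.7]
width: 0.0598
```

>>> {"fn": "servo_tool", "kwargs": {"rows": "0.7 0 0 4 -0.16; 0.7 0 0 4 -0.16; 0.7 0 0 4 -0.16; 0.7 0 0 0 0; 0.7 0 0 0 0; 0.7 0 0 0 0"}}

```text
time_s: 4.35
tcp_pos: [0.6224, 0.166, 0.2875]
tool_rot: [0.002, 0.376, 0.927, 0.001]
wrist_force: [-0.8, -0.2, 0.9]
width: 0.0595
```

>>> {"fn": "servo_tool", "kwargs": {"rows": "0.7 0 -0.15 2 0; 0.7 0 0 2 0; 0.7 0 0 2 0; 0.7 0 0 1.85 0; 0.7 0 0 0 0; 0.7 0 0 0 0"}}

```text
time_s: 5.1
tcp_pos: [0.6208, 0.1646, 0.2065]
tool_rot: [0.0, 0.376, 0.927, 0.0]
wrist_force: [0.1, -0.2, -0.2]
width: 0.0601
```

>>> {"fn": "servo_tool", "kwargs": {"rows": "0 0 0 0 0; 0 0 0 0 0; 0 0 0 0 0; 0 0 0 0 0; 0 0 0 0 0; 0 0 0 0 0", "newtons": 40}}

```text
time_s: 5.85
tcp_pos: [0.6211, 0.1646, 0.2073]
tool_rot: [0.001, 0.376, 0.927, 0.0]
wrist_force: [-0.2, 0.1, 5.4]
width: 0.0458
```

>>> {"fn": "servo_tool", "kwargs": {"rows": "0 0 0 -1 0; 0 0 0 -2 0; 0 0 0 -3 0; 0 0 0 -2 0.163; 0 0 0 -2 0.163; 0 0 0 -1 0.163; 0 0 0 -1 0.163; 0 0 0 0 0.163; 0 0 0 0 0.163; 0 0 0 0 0.163"}}

```text
time_s: 7.1
tcp_pos: [0.6204, 0.1645, 0.3273]
tool_rot: [0.0, 0.818, 0.575, 0.0]
wrist_force: [-0.6, 0.3, -1.7]
width: 0.0462
```

>>> {"fn": "servo_tool", "kwargs": {"rows": "0 0 0 0 0; 0 0 0 0 0"}}

```text
time_s: 7.35
tcp_pos: [0.6205, 0.1645, 0.3267]
tool_rot: [0.0, 0.816, 0.578, 0.0]
wrist_force: [0.3, 0.0, -0.9]
width: 0.0462
```

>>> {"fn": "servo_tool", "kwargs": {"rows": "0 -4.48 0.84 0 0; 0 -4.48 0.84 0 0; 0 -4.48 0.84 0 0; 0 -4.48 0.84 0 0; 0 -4.48 0.84 0 0; 0 -4.48 0.84 0 0; 0 -4.48 0.84 0 0; 0 -4.48 0.84 0 0; 0 0 0 0 0; 0 0 0 0 0"}}

```text
time_s: 8.6
tcp_pos: [0.564, -0.1954, 0.3262]
tool_rot: [-0.0, 0.817, 0.577, 0.0]
wrist_force: [0.2, 0.6, -2.1]
width: 0.0459
```

Run:
```python
from h import *
o=env.get_obs(); print(o["tcp_pos"].round(4),o["wrist_force"].round(2),o["joint_pos"].round(2))
a=env.get_image("wrist"); b=env.get_image("side")
cv2.imwrite("pics/m3.png",np.hstack([cv2.resize(a,(400,250)),cv2.resize(b[150:350,240:440],(400,400))[:250*1+150][:400]]) if 0 else np.vstack([cv2.resize(a,(480,300)),cv2.resize(b[190:315,240:440],(480,300))]))
```

```text
[ 0.564  -0.1954  0.3262] [ 0.18  0.57 -2.1 ] [-0.52  0.2   1.76  0.    1.18 -0.18]
```

View pics/m3.png

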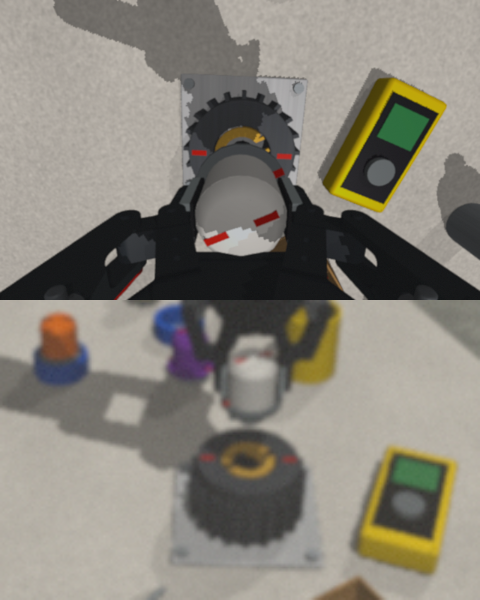

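>>> {"fn": "servo_tool", "kwargs": {"rows": "0 0 0 2 0; 0 0 0 1.5 0; 0 0 0 1 0; 0 0 0 0.5 0; 0 0 0 0 0; 0 0 0 0 0"}}

```text
time_s: 9.45
tcp_pos: [0.5643, -0.1959, 0.2768]
tool_rot: [0.001, 0.817, 0.577, 0.0]
wrist_force: [1.1, 0.6, -0.1]
width: 0.0457
```

>>> {"fn": "servo_tool", "kwargs": {"rows": "0 0 0 0.2 0; 0 0 0 0.2 0; 0 0 0 0.1 0; 0 0 0 0.1 0; 0 0 0 0 0"}}

```text
time_s: 10.07
tcp_pos: [0.564, -0.1957, 0.2701]
tool_rot: [-0.0, 0.817, 0.577, -0.0]
wrist_force: [0.4, 0.3, -2.0]
width: 0.0462
```

>>> {"fn": "servo_tool", "kwargs": {"rows": "0 0 0 0.1 0; 0 0 0 0.1 0; 0 0 0 0.1 0; 0 0 0 0 0"}}

```text
time_s: 10.58
tcp_pos: [0.5641, -0.1957, 0.2672]
tool_rot: [0.0, 0.817, 0.577, 0.0]
wrist_force: [0.4, -0.4, -0.3]
width: 0.0454
```

>>> {"fn": "servo_tool", "kwargs": {"rows": "0 0 0 0.1 0; 0 0 0 0.1 0; 0 0 0 0.1 0; 0 0 0 0 0"}}

```text
time_s: 11.08
tcp_pos: [0.5641, -0.1957, 0.2643]
tool_rot: [0.0, 0.817, 0.577, 0.0]
wrist_force: [-0.5, -0.0, 0.3]
width: 0.0463
```

>>> {"fn": "servo_tool", "kwargs": {"rows": "0 0 0 0.1 0; 0 0 0 0.1 0; 0 0 0 0.1 0; 0 0 0 0.1 0; 0 0 0 0.1 0; 0 0 0 0 0"}}

```text
time_s: 11.82
tcp_pos: [0.5641, -0.1957, 0.2593]
tool_rot: [0.0, 0.817, 0.577, 0.0]
wrist_force: [-0.8, 1.9, 4.1]
width: 0.0461
```

>>> {"fn": "servo_tool", "kwargs": {"rows": "0 0 0 0.1 0; 0 0 0 0.1 0; 0 0 0 0.1 0; 0 0 0 0.05 0; 0 0 0 0 0"}}

```text
time_s: 12.45
tcp_pos: [0.5642, -0.1958, 0.2561]
tool_rot: [0.0, 0.817, 0.577, 0.0]
wrist_force: [-2.3, 1.1, 6.8]
width: 0.0463
```

>>> {"fn": "servo_tool", "kwargs": {"rows": "0 0 0 0.05 0; 0 0 0 0 0.05; 0 0 0 0 0.05; 0 0 0 0 0.05; 0 0 0 0 0"}}

```text
time_s: 13.08
tcp_pos: [0.5645, -0.1959, 0.2559]
tool_rot: [0.001, 0.858, 0.514, 0.001]
wrist_force: [-0.7, 0.5, 6.8]
width: 0.0459
```

```bash
python3 -c "
from h import *
o=env.get_obs();print(o['tcp_pos'].round(4),o['wrist_force'].round(2),o['moment'].round(3),o['joint_pos'].round(3))"
```

```text
[ 0.5645 -0.1959  0.2559] [-0.73  0.46  6.78] [0.207 0.041 0.007] [-0.524  0.3    1.785  0.     1.054 -0.032]
```

>>> {"fn": "servo_tool", "kwargs": {"rows": "0 0 0 0 0.08; 0 0 0 0 0.08; 0 0 0 0 0.08; 0 0 0 0 0.08; 0 0 0 0 0.08; 0 0 0 0 0"}}

```text
time_s: 13.82
tcp_pos: [0.5646, -0.1959, 0.2561]
tool_rot: [0.001, 0.943, 0.333, 0.001]
wrist_force: [0.6, 1.7, 5.8]
width: 0.0459
```

```bash
python3 -c "
from h import *
o=env.get_obs();print(o['tcp_pos'].round(4),o['wrist_force'].round(2),o['moment'].round(3),o['joint_pos'].round(3))
a=env.get_image('wrist');cv2.imwrite('pics/w4.png',a[150:400,150:490])
b=env.get_image('scene');cv2.imwrite('pics/m4.png',np.vstack([cv2.resize(a[150:400,150:490],(480,353)),cv2.resize(b[190:310,150:300],(300,240))[:, :].repeat(1,0) if 0 else cv2.resize(b[190:300,140:300],(480,240))]))"
```

```text
[ 0.5646 -0.1959  0.2561] [0.55 1.74 5.83] [ 0.157 -0.048 -0.035] [-0.524  0.3    1.785  0.     1.053  0.368]
```

View pics/m4.png

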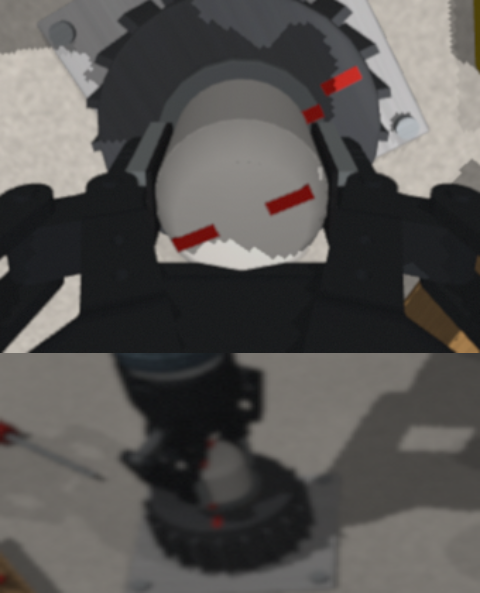

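The dome ticks keep the same angle in the gripper as before (about 22°), so the lamp is turning with the jaws below turn level. I'll continue the twist.

>>> {"fn": "servo_tool", "kwargs": {"rows": "0 0 0 0 0.1; 0 0 0 0 0.1; 0 0 0 0 0.1; 0 0 0 0 0.1; 0 0 0 0 0.1; 0 0 0 0 0.1; 0 0 0 0 0.1; 0 0 0 0 0.1; 0 0 0 0 0.1; 0 0 0 0 0.1"}}

```text
time_s: 15.18
tcp_pos: [0.5646, -0.196, 0.2561]
tool_rot: [0.0, 0.987, -0.161, 0.001]
wrist_force: [0.2, 1.3, 5.3]
width: 0.0461
```

>>> {"fn": "servo_tool", "kwargs": {"rows": "0 0 0 0 0.02; 0 0 0 0 0"}}

```text
time_s: 15.42
tcp_pos: [0.5646, -0.196, 0.256]
tool_rot: [0.0, 0.986, -0.169, 0.001]
wrist_force: [-0.6, 1.4, 5.2]
width: 0.0461
```

```bash
python3 -c "
from h import *
o=env.get_obs();print(o['tcp_pos'].round(4),o['wrist_force'].round(2),o['moment'].round(3),o['joint_pos'].round(3))"
```

```text
[ 0.5646 -0.196   0.256 ] [-0.56  1.44  5.23] [ 0.18   0.005 -0.007] [-0.524  0.3    1.785  0.     1.053  1.387]
```

>>> {"fn": "servo_tool", "kwargs": {"rows": "0 0 0 -0.1 0; 0 0 0 -0.1 0; 0 0 0 -0.1 0; 0 0 0 -0.1 0; 0 0 0 0 0"}}

```text
time_s: 16.05
tcp_pos: [0.5643, -0.1959, 0.2595]
tool_rot: [0.0, 0.986, -0.169, 0.001]
wrist_force: [2.9, -0.2, 3.9]
width: 0.0461
```

>>> {"fn": "servo_tool", "kwargs": {"rows": "0 0 0 -0.05 0; 0 0 0 0 0"}}

```text
time_s: 16.3
tcp_pos: [0.5641, -0.1958, 0.2598]
tool_rot: [0.0, 0.986, -0.169, 0.0]
wrist_force: [3.3, -0.2, 4.1]
width: 0.0462
```

>>> {"fn": "servo_tool", "kwargs": {"rows": "0 0 0 -0.05 0; 0 0 0 -0.05 0; 0 0 0 0 0"}}

```text
time_s: 16.68
tcp_pos: [0.5639, -0.1957, 0.2603]
tool_rot: [-0.0, 0.986, -0.169, -0.0]
wrist_force: [4.1, -1.4, -0.2]
width: 0.046
```

>>> {"fn": "servo_tool", "kwargs": {"rows": "0.8 0 0 0 0; 0.8 0 0 0 0; 0.8 0 0 0 0; 0.8 0 0 0 0; 0.8 0 0 0 0"}}

```text
time_s: 17.3
tcp_pos: [0.564, -0.1957, 0.2607]
tool_rot: [-0.0, 0.986, -0.169, -0.0]
wrist_force: [0.4, -0.4, 0.1]
width: 0.0683
```

>>> {"fn": "servo_tool", "kwargs": {"rows": "0.8 0 0 -1 0; 0.8 0 0 -3 0; 0.8 0 0 -4 0; 0.8 0 0 -4 0; 0.8 0 0 -4 0; 0.8 -4 0 0 0; 0.8 -4 0 0 0; 0.8 0 0 0 0; 0.8 0 0 0 0"}}

```text
time_s: 18.42
tcp_pos: [0.4889, -0.1692, 0.4217]
tool_rot: [0.0, 0.986, -0.169, 0.001]
wrist_force: [0.1, -0.2, -0.0]
width: 0.0681
```

Run:
```python
from h import *
o=env.get_obs();print(o['tcp_pos'].round(4),o['wrist_force'].round(2),o['time_s'])
a=env.get_image('wrist');cv2.imwrite('pics/w5.png',a)
T=env.trace("lamp","wrist")
for r in T[:3]: print(r["confidence"],r["centre"],onz("wrist",r["centre"],.12,o).round(4))
b=env.get_image('side'); cv2.imwrite('pics/m5.png',np.vstack([cv2.resize(a[0:320,:],(640,320)),cv2.resize(b[210:310,260:420],(448,280),interpolation=2).repeat(1,1) if 0 else cv2.resize(b[220:300,240:440],(640,256),interpolation=2)]))
for z in (.131,.121,.125): print(z,proj("wrist",[.5646,-.1955,z],o).round(1))
```

```text
[ 0.4889 -0.1692  0.4217] [ 0.13 -0.23 -0.03] 18.425
0.87 [97.9, 150.9] [5.859e-01 4.000e-04 1.200e-01]
0.82 [320.6, 95.7] [ 0.5633 -0.1959  0.12  ]
0.131 [319.5  93.4]
0.121 [319.6  94.2]
0.125 [319.6  93.9]
```

View pics/m5.png

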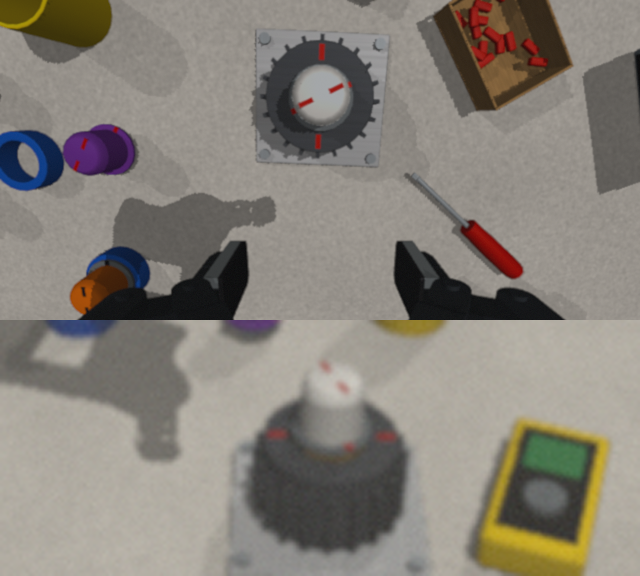

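Run:
```python
from h import *
env.get_image("side")
c,T=cam("side"); pc=np.array([.5645,-.1957,0]); v=pc[:2]-T[:2,3]; v/=np.hypot(*v); s=np.array([-v[1],v[0]])
for r in env.trace("lamp","side"):
    if np.hypot(*(np.array(r["centre"])-proj("side",pc+[0,0,.105])))<25:
        ys,xs=np.nonzero(r["pixels"]); print(r["confidence"],"rows",ys.min(),ys.max(),"cols",xs.min(),xs.max())
def ext(h):
    P=[]
    for rad,z in ((.030,h),(.030,h+.005),(.0235,h+.041),(.015,h+.049),(.02,h+.047)):
        for a in np.linspace(0,6.28,40): P.append(proj("side",[pc[0]+rad*np.cos(a),pc[1]+rad*np.sin(a),.075+z]))
    P=np.array(P); return P.min(0).round(1),P.max(0).round(1)
for h in (.002,.006,.012): print(h,ext(h))
```

```text
0.92 rows 234 261 cols 331 355
0.002 (array([330.8, 234.9]), array([356., 264.]))
0.006 (array([330.8, 233.5]), array([356.1, 262.7]))
0.012 (array([330.9, 231.5]), array([356.2, 260.7]))
```

```bash
python3 -c "
from h import *
print(env.sign_off())"
```

```text
the job is handed in; nothing more can be done
None
```

The white lamp is locked in the beacon housing, the gripper is well clear of it, and the job is handed in, at about 18.5 s of the 67 s allowed.

- **Fit:** The slots showed in the wrist picture, about 0.46 rad off the red ticks. I lined the lugs up with them, and the lamp dropped straight in without any searching.
- **Push and twist:** I pushed it down to about 1.5 mm above the socket mouth and turned it 1.57 rad clockwise. When I eased off, the spring held it up in the recesses, and it stopped rising at about 6 mm.
- **Forces:** The readings during insertion and twisting peaked at about 7 N, and the gripper let go with almost no load.

**Last checks:**
- **Angle:** The lamp's ticks stand about 65° from the housing's, as expected for a quarter turn with that slot offset.
- **Height:** The side view matches the 6 mm locked level to within about a pixel. That is too coarse to settle the height alone, but it agrees with the stop at about 6 mm and the force drop there.
- **Locking:** I did not turn the lamp back to test the lock.
- **Other things:** I touched nothing else. The last pictures show the amber lamp still in its stand.

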